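# Build the blotting press over the buffer tank

### The arm

A 6-joint arm with a two-finger parallel gripper is mounted at the origin on the work surface. World frame = base frame: x ahead of the robot, y to its left, z up, the work surface at z = 0. Lengths are in mm, angles in rad, forces in N, time in s.
With the tool pointing down it reaches from about 350 to 975 mm from the base axis. Payload 17.4 kg.
Tool frame: the origin (TCP) lies midway between the tips of the shut fingers; the grasp point (between the pads) lies 19 mm behind it; z points along the fingers, y is the line along which they close (so a half turn about z gives the same grasp; the last joint's range is limited). The gripper opens to 85 mm and grips with 20 to 120 N. Pads are 22 mm wide; open, the fingers measure 114 mm over their backs; the gripper's body (76 mm by 85 mm) begins 54 mm behind the grasp point. The pads swing forward as they close: fully open they stand 13 mm farther back than shut.
Start: joints at [-1.376, 0.116, 1.442, -0, 1.584, -0.038], TCP at [155.714, -656.799, 231.303] pointing down, gripper open.
Joint ranges: [-2.83, 2.83], [-0.83, 2.19], [0.07, 2.5], [-1.14, 4.28], [0.01, 3], [-2.97, 2.97]. Speed limits (rad/s): [1.89, 1.89, 2.22, 3.14, 3.14, 3.14].

### API

Orientations are given as a unit quaternion [x, y, z, w].
In Python, from workcell import readout, optics, env gives the robot as it stands.
- The arm moves only by the tool servo_tool, never from a script. Its arguments are lists of equal length, an entry for each row: "jaw": the finger opening in cm, from 0 to 8.54; "dp": the shift along the world's x, y, z in cm, a list of three; "rotation": the turn, a rotation vector about the world's x, y, z in rad, a list of three. A call has exactly 10 rows; each row shifts and turns the commanded pose from where the row before left it; what a row does not reach is not made up. A row lasts 1/8 s, in which the tool goes at most 62.5 mm and 10.7 degrees, less where a joint would pass 70% of its speed; a pose out of reach is approached as far as the arm can. A call with a gripper value outside its range is refused whole. The fingers move at their own pace and stop on an object; the grip force is fixed at half the most. Time passes only in rows, so rows that do not move let the fingers close, or fill a call up. It gives the time, the measured TCP pose, the force, the opening and the grip force at its end, in the units of the state.
- readout.state(): the state, without advancing time (a new reading comes with each control period).
- optics.capture(name): name is "side" or "top"; returns a dict with "pixels" (480x640x3 uint8, red, green, blue), "K" (3x3 intrinsics, pixels), "extrinsics" (4x4, takes a point from camera to world coordinates). Camera axes: x right, y up, looking along -z (the intrinsics and any distortion apply to the point x, -y, -z); pixel columns grow to the right and rows downward; lengths in mm; the calibration is good to about 2 mm. A picture is of the moment at which its call begins. There is no depth.
- env.hand_in(): hands the job in; it is judged then, once.
The state is a dict: "time": time; "joint_positions": joint angles; "joint_vel": joint speeds; "joint_torque": joint torques, N m; "tool_pos": TCP position; "orientation": TCP orientation; "force": force on the tool from outside, world axes, zero at the start; "moment": the same for the moment, N m; "gripper_width": finger opening in mm; "grasp_force": force on a finger pad.
Only numpy, scipy, OpenCV 4.12 (cv2) and the standard library are available. Lean on these libraries where they do the work, as an engineer would, in place of code of your own. Each camera call takes 0.05 s, during which the arm holds its last target. There are 200 camera calls.

### The job

Set up the blotting press: lay the long aluminium bridge plate across the tank so that it rests on the two higher end walls, then stack on its middle, one at a time from the bottom up, the dotted ceramic block, the spacer frame with the window, the glass cover plate and last the steel weight, standing upright. Set each piece flat and centred on the one below, the long pieces running the same way as the bridge, and let go of each before fetching the next. Do not knock over or push away the two amber vials.

Things in the scene. Friction and masses are not known exactly. Their poses are not given: they have to be found in the camera images.
- tank: white plastic buffer tank, open on top, fixed to the bench, 160 long (its x) by 150 wide (its y). Its two opposite end walls (at x = -72 and +72, each 16 thick, tops 45 above the bench) are the thick, higher ones and are the supports; the two side walls (6 thick) are only 30 high; clear gap between the end walls 128. Origin: centre of the underside, on the bench, z up; its pose is unchanged by a half turn about z (sizes in mm)
- bridge: aluminium bridge plate, the longest flat bar: 190 (its x) by 50 (y) by 12 thick, 0.20 to 0.32 kg. Lies flat. Origin: centre of the underside; its pose is unchanged by a half turn about z (sizes in mm)
- block: white ceramic blotting block with a grid of small dark dots on top (the dots are painted on, the top is flat): 110 (its x) by 56 (y) by 20 high, 0.25 kg. Lies flat, dots up. Origin: centre of the underside; its pose is unchanged by a half turn about z (sizes in mm)
- frame: black plastic spacer frame, a flat rectangle with a rectangular window: 100 (its x) by 48 (y) by 12 thick, window 60 by 22, 60 g. Lies flat. Origin: centre of the underside, in the window; its pose is unchanged by a half turn about z (sizes in mm)
- cover: dark green glass cover plate, plain solid slab: 96 (its x) by 44 (y) by 12 thick, 0.12 kg. Lies flat. Origin: centre of the underside; its pose is unchanged by a half turn about z (sizes in mm)
- weight: round steel weight, standing: body 40 in diameter and 45 high, with a knob 16 in diameter and 13 high on top (58 in all), 0.35 to 0.55 kg. Origin: centre of the underside (sizes in mm)
- cryobox: bystander: square cardboard freezer box with a white lid, 136 by 136 by 52 high, fixed. Origin: centre of the underside (sizes in mm)
- vial_a: bystander: small amber vial with a pale cap, standing on the robot's left, 22 in diameter and 45 high, loose. Origin: centre of the underside (sizes in mm)
- vial_b: bystander: small amber capped vial like the other, standing on the robot's right, loose. Origin: centre of the underside (sizes in mm)
Mind the look-alikes: they are no part of the job. There is more than one size of the weight; the job needs the larger.

How it is judged (in metres and radians):
On the way, in this order (a step that is already met when the one before it is completed fails the run):
1. bridge plate across the two end walls of the tank, let go (horizontal distance between bridge and tank below 0.012 m and z of bridge in the frame of tank between 0.041 and 0.049 m and angle between bridge's own z axis and vertical below 0.08 rad and angle between the x axis of bridge and the x axis of tank, either way round below 0.2 rad and linear speed of bridge below 0.02 m/s and angular speed of bridge below 0.2 rad/s and contact force between the fingers and bridge below 0.2 N), for 0.2 s.
2. ceramic block on the bridge plate, let go (horizontal distance between block and bridge below 0.01 m and z of block in the frame of bridge between 0.008 and 0.016 m and angle between block's own z axis and vertical below 0.08 rad and angle between the x axis of block and the x axis of bridge, either way round below 0.2 rad and linear speed of block below 0.02 m/s and angular speed of block below 0.2 rad/s and contact force between the fingers and block below 0.2 N), for 0.2 s.
3. spacer frame on the block, let go (horizontal distance between frame and block below 0.01 m and z of frame in the frame of block between 0.016 and 0.024 m and angle between frame's own z axis and vertical below 0.08 rad and angle between the x axis of frame and the x axis of block, either way round below 0.2 rad and linear speed of frame below 0.02 m/s and angular speed of frame below 0.2 rad/s and contact force between the fingers and frame below 0.2 N), for 0.2 s.
4. glass cover plate on the frame, let go (horizontal distance between cover and frame below 0.01 m and z of cover in the frame of frame between 0.008 and 0.016 m and angle between cover's own z axis and vertical below 0.08 rad and angle between the x axis of cover and the x axis of frame, either way round below 0.2 rad and linear speed of cover below 0.02 m/s and angular speed of cover below 0.2 rad/s and contact force between the fingers and cover below 0.2 N), for 0.2 s.
5. weight standing on the cover plate, let go (horizontal distance between weight and cover below 0.01 m and z of weight in the frame of cover between 0.008 and 0.016 m and angle between weight's own z axis and vertical below 0.08 rad and linear speed of weight below 0.02 m/s and angular speed of weight below 0.2 rad/s and contact force between the fingers and weight below 0.2 N), for 0.2 s.
At the end, for the whole second after the job is handed in: Bridge on both end walls, within 12 mm of the tank's centre; block, frame, cover, weight each on the one before, centred within 10 mm; heights within 4 mm; upright within 0.08 rad; long axes of neighbours (and tank x) parallel within 0.2 rad; all released and at rest (all of step 1 and all of step 2 and all of step 3 and all of step 4 and all of step 5); the robot touches nothing.
It fails at once if a vial is knocked over or shifted by more than 30 mm (angle between any of vial_a, vial_b's own z axis and vertical above 0.6 rad or distance of any of vial_a, vial_b from where it was at the start of the episode above 0.03 m).
It also fails if it takes over 144 s, if anything falls off the work surface, if the arm or the gripper's body presses on something with over 40 N, if the wrist force passes 120 N, or if a joint passes its speed limit or range.

## Working session

There is one attempt and no reset: what is moved stays moved. The work goes in short steps, Python scripts to look and compute and a tool call to move; the robot and the scene stay as the last step left them, time stands still between calls to the robot, and variables do not carry over. Pictures are saved under pics/ and viewed, at most 16 in all, crops included, and the job is handed in when it is done.

Besides the shell and the picture viewer there is one more tool, called after "Emit:" as a command line: name --argument value ..., lists and objects as JSON in quotes. servo_tool: Moves the arm, as the interface text tells. Its arguments: {"type":"object","properties":{"jaw":{"type":"array"},"dp":{"type":"array"},"rotation":{"type":"array"}},"required":["jaw","dp","rotation"]}

```bash
mkdir -p pics; ls; cat > h.py <<'E'
import numpy as np, cv2
from workcell import readout, optics, env
def snap(n,f):
    d=optics.capture(n); cv2.imwrite('pics/'+f,d['pixels'][:,:,::-1]); np.savez('/tmp/'+f+'.npz',**d); return d
def load(f): return dict(np.load('/tmp/'+f+'.npz'))
def ray(d,uv,z):
    K=d['K'];E=d['extrinsics']; uv=np.atleast_2d(uv).astype(float)
    p=np.c_[(uv[:,0]-K[0,2])/K[0,0],(uv[:,1]-K[1,2])/K[1,1],np.ones(len(uv))]*[1,-1,-1]
    w=p@E[:3,:3].T; o=E[:3,3]
    return (o+w*((z-o[2])/w[:,2])[:,None])[:,:2]
def px(d,P):
    E=d['extrinsics'];K=d['K'];c=(np.atleast_2d(P)-E[:3,3])@E[:3,:3]; c=c*[1,-1,-1]
    return (c/c[:,2:])@K.T
E
python3 - <<'E'
from h import *
for n in('top','side'):
    d=snap(n,n+'0.png'); print(n,d.keys(),d['K'],d['extrinsics'].round(3))
print(readout.state())
E
```

```text
pics
top dict_keys(['pixels', 'K', 'extrinsics']) [[605.41489944   0.         319.58953215]
 [  0.         605.41489944 231.90627497]
 [  0.           0.           1.        ]] [[ 5.00000e-03  9.90000e-01 -1.42000e-01  3.49062e+02]
 [-1.00000e+00  4.00000e-03 -3.00000e-03  1.72280e+01]
 [-2.00000e-03  1.42000e-01  9.90000e-01  1.40698e+03]
 [ 0.00000e+00  0.00000e+00  0.00000e+00  1.00000e+00]]
side dict_keys(['pixels', 'K', 'extrinsics']) [[457.55428573   0.         315.72479106]
 [  0.         457.55428573 240.68885694]
 [  0.           0.           1.        ]] [[-9.67000e-01  1.72000e-01 -1.86000e-01  3.81793e+02]
 [-2.53000e-01 -6.56000e-01  7.11000e-01  5.65021e+02]
 [ 1.00000e-03  7.35000e-01  6.78000e-01  5.45702e+02]
 [ 0.00000e+00  0.00000e+00  0.00000e+00  1.00000e+00]]
{'time': 0.1, 'joint_positions': array([-1.37576174e+00,  1.16425743e-01,  1.44219852e+00,  7.04214172e-06,
        1.58399634e+00, -3.77611525e-02]), 'joint_vel': array([-0.00185924, -0.00043838, -0.00127779, -0.00069075, -0.0003964 ,
       -0.00025773]), 'joint_torque': array([ 1.47878851e-03, -7.33665991e+01, -6.33789897e+01, -1.46167745e-04,
        5.24614326e-03, -3.92157560e-06]), 'tool_pos': array([ 155.70733084, -656.61984044,  230.64423854]), 'orientation': array([ 9.93233277e-01,  1.16135241e-01, -3.68658407e-05, -5.12664317e-04]), 'force': array([0.0890123 , 0.98754123, 0.24657491]), 'moment': array([-0.01284561, -0.03456648, -0.01726227]), 'grasp_force': 0.0, 'gripper_width': 85.36221697283544}
```

View pics/top0.png

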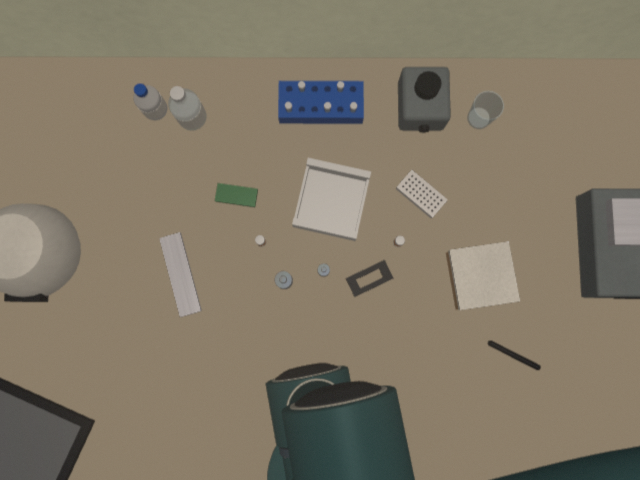

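View pics/side0.png

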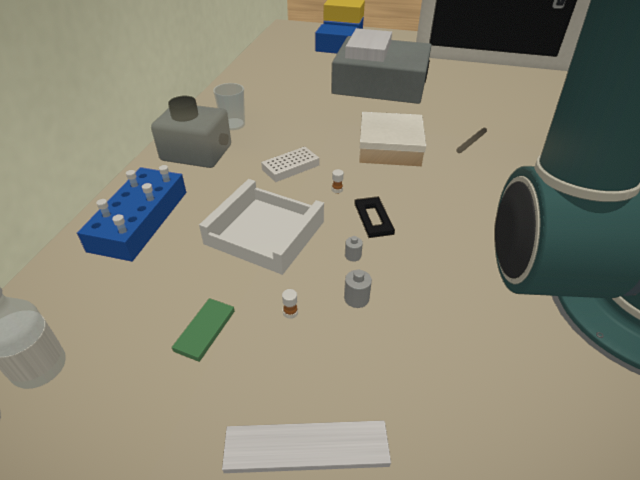

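Top view: tank ~(332,199), with its high walls at the far and near x ends. Bridge ~(180,274), block (422,194), frame (370,278), cover (236,195), large weight (284,280), small weight (323,270), vials (260,240) and (400,241). The side view agrees.

```bash
cat >> h.py <<'E'
def rect(d,roi,f,z,k=5):
    x0,y0,x1,y1=roi; im=cv2.cvtColor(d['pixels'],cv2.COLOR_RGB2HSV)[y0:y1,x0:x1].astype(int)
    m=f(im[...,0],im[...,1],im[...,2]).astype('uint8')
    m=cv2.morphologyEx(m,cv2.MORPH_CLOSE,np.ones((k,k)))
    c=max(cv2.findContours(m,0,cv2.CHAIN_APPROX_NONE)[0],key=cv2.contourArea)[:,0]+[x0,y0]
    w=ray(d,c,z).astype('float32'); (cx,cy),(a,b),t=cv2.minAreaRect(w)
    if a<b: a,b,t=b,a,t+90
    return round(cx,1),round(cy,1),round(a,1),round(b,1),round(((t+90)%180)-90,1)
E
python3 - <<'E'
from h import *
d=load('top0.png.npz'[:-4]); hsv=cv2.cvtColor(d['pixels'],cv2.COLOR_RGB2HSV)
for n,p in dict(table=(230,300),bridge=(180,274),cover=(236,195),block=(412,185),frame=(355,282),tank=(330,195),wall=(338,169),weight=(284,280)).items(): print(n,hsv[p[1],p[0]])
for n,a in dict(bridge=((150,220,215,330),lambda h,s,v:(s<60)&(v>100),12),
 cover=((205,175,268,215),lambda h,s,v:(h>40)&(h<90)&(s>80),12),
 block=((390,165,455,222),lambda h,s,v:(s<60)&(v>90),20),
 frame=((340,255,400,300),lambda h,s,v:v<75,12),
 tank=((285,150,380,245),lambda h,s,v:(s<60)&(v>90),45),
 weight=((270,265,300,295),lambda h,s,v:(s<60),45),
 small=((312,260,334,280),lambda h,s,v:(s<60),30),
 vial_a=((250,230,270,250),lambda h,s,v:(s<60)&(v>110),45),
 vial_b=((390,230,410,250),lambda h,s,v:(s<60)&(v>110),45)).items(): print(n,rect(d,*a))
b=np.zeros((1,1))
crop=cv2.resize(d['pixels'][145:325,150:450],(800,480),interpolation=cv2.INTER_CUBIC); cv2.imwrite('pics/crop.png',crop[:,:,::-1])
E
```

```text
table [ 19  62 140]
bridge [  8  17 164]
cover [ 56  76 107]
block [ 17  28 180]
frame [13 27 66]
tank [ 17  23 181]
wall [ 17  23 178]
weight [103  17 139]
bridge (451.2, 338.5, 195.7, 67.7, 16.2)
cover (630.5, 248.4, 0.0, 0.0, 0.0)
block (639.0, -215.8, 115.2, 71.2, 45.4)
frame (442.0, -93.4, 97.1, 44.6, -64.3)
tank (624.4, -6.4, 206.0, 175.0, -14.2)
weight (434.7, 102.2, 43.4, 43.1, 64.2)
small (461.2, 13.3, 36.5, 32.7, 40.1)
vial_a (523.1, 154.5, 30.8, 25.7, 45.9)
vial_b (523.4, -157.3, 32.6, 23.9, -45.1)
```

View pics/crop.png

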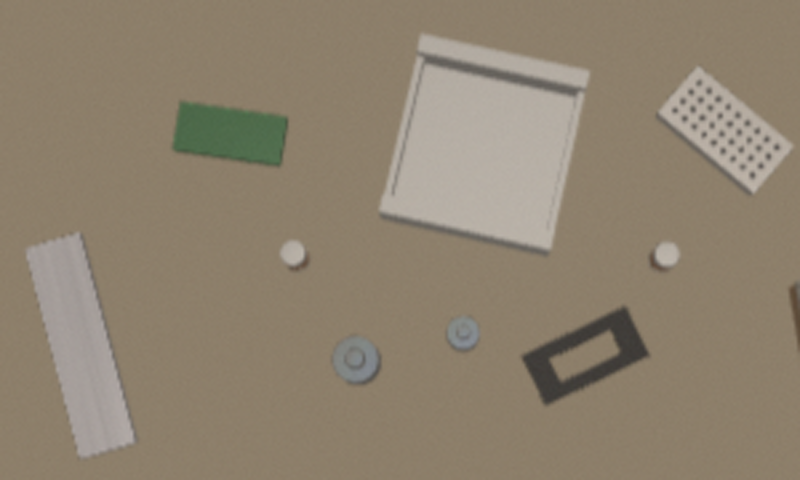

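```bash
python3 - <<'E'
from h import *
d=load('top0.png')
for n,a in dict(bridge=((150,220,215,330),lambda h,s,v:(s<40)&(v>125),12),
 cover=((205,175,268,215),lambda h,s,v:(h>35)&(h<90)&(s>65),12),
 block=((390,165,455,222),lambda h,s,v:(s<43)&(v>125),20),
 frame=((340,255,400,300),lambda h,s,v:v<95,12),
 weight=((270,265,300,295),lambda h,s,v:(s<40),45),
 vial_a=((250,230,270,250),lambda h,s,v:(s<45)&(v>140),45),
 vial_b=((390,230,410,250),lambda h,s,v:(s<45)&(v>140),45)).items(): print(n,rect(d,*a,k=3))
c=np.array([(421,36),(589,70),(549,245),(382,209)])/(800/300)+[150,145]
w=ray(d,c,45); print(w.round(1)); f=w[:2].mean(0); e=w[0]-w[1]; print('W',np.hypot(*e)); ax=np.array([e[1],-e[0]])/np.hypot(*e)
print(ax,np.degrees(np.arctan2(ax[1],ax[0])),'ctr far',f-80*ax,'mid',w.mean(0),'len',np.hypot(*(f-w[2:].mean(0))))
g=cv2.cvtColor(d['pixels'],cv2.COLOR_RGB2GRAY)
print('col330',g[218:245,326],g[150:185,339])
E
```

```text
bridge (449.8, 343.2, 190.9, 51.6, 16.8)
cover (636.3, 218.8, 94.9, 43.2, 82.0)
block (640.2, -216.5, 109.9, 56.8, 49.2)
frame (442.1, -93.2, 99.4, 47.1, -63.4)
weight (435.6, 101.7, 38.2, 38.2, 0.6)
vial_a (526.0, 158.5, 20.6, 18.2, 1.0)
vial_b (526.2, -161.3, 18.3, 18.3, 0.2)
[[715.4  49. ]
 [685.8 -96.5]
 [533.  -61.3]
 [563.4  81.2]]
W 148.44423932472318
[ 0.97987017 -0.19963578] -11.515661266760594 ctr far [622.18037788  -7.77543781] mid [624.36648766  -6.90484411] len 156.08470355433383
col330 [178 179 177 177 177 177 177 177 177 176 178 179 177 161 127 104 111 125
 129 129 129 129 129 129 129 128 129] [128 130 129 128 129 129 129 129 127 129 129 128 129 131 150 168 172 174
 172 171 169 143 109  99 104 137 165 171 173 173 174 175 174 174 174]
```

Emit:
servo_tool --jaw '[8.5, 8.5, 8.5, 8.5, 8.5, 8.5, 8.5, 8.5, 8.5, 8.5]' --dp '[[3.4, 4.1, 0], [3.4, 4.1, 0], [3.4, 4.1, 0], [3.4, 4.1, 0], [3.4, 4.1, 0], [3.4, 4.1, 0], [3.4, 4.1, 0], [3.4, 4.1, 0], [3.4, 4.1, 0], [3.4, 4.1, 0]]' --rotation '[[0, 0, 0.006], [0, 0, 0.006], [0, 0, 0.006], [0, 0, 0.006], [0, 0, 0.006], [0, 0, 0.006], [0, 0, 0.006], [0, 0, 0.006], [0, 0, 0.006], [0, 0, 0.006]]'

```text
time: 1.35
tool_pos: [496.5, -245.2, 231.2]
orientation: [0.989, 0.146, -0.0, -0.0]
force: [-0.6, -0.1, 0.4]
gripper_width: 84.9
grasp_force: 0.0
```

Emit:
servo_tool --jaw '[8.5, 8.5, 8.5, 8.5, 8.5, 8.5, 8.5, 8.5, 8.5, 8.5]' --dp '[[-0.4, 5.8, -0.8], [-0.4, 5.8, -0.8], [-0.4, 5.8, -0.8], [-0.4, 5.8, -0.8], [-0.4, 5.8, -0.8], [-0.4, 5.8, -0.8], [-0.4, 5.8, -0.8], [-0.4, 5.8, -0.8], [-0.4, 5.8, -0.8], [-0.4, 5.8, -0.8]]' --rotation '[[0, 0, 0], [0, 0, 0], [0, 0, 0], [0, 0, 0], [0, 0, 0], [0, 0, 0], [0, 0, 0], [0, 0, 0], [0, 0, 0], [0, 0, 0]]'

```text
time: 2.6
tool_pos: [455.1, 335.1, 150.9]
orientation: [0.989, 0.146, -0.0, 0.0]
force: [1.1, -1.0, -0.3]
gripper_width: 85.1
grasp_force: 0.0
```

Emit:
servo_tool --jaw '[6.6, 6.6, 6.6, 6.6, 6.6, 6.6, 6.6, 6.6, 6.6, 6.6]' --dp '[[-0.2, 0.3, -2.5], [-0.2, 0.3, -2.5], [-0.2, 0.3, -2.5], [0, 0, -2.5], [0, 0, -2], [0, 0, -1.3], [0, 0, -1], [0, 0, -0.7], [0, 0, 0], [0, 0, 0]]' --rotation '[[0, 0, 0], [0, 0, 0], [0, 0, 0], [0, 0, 0], [0, 0, 0], [0, 0, 0], [0, 0, 0], [0, 0, 0], [0, 0, 0], [0, 0, 0]]'

```text
time: 3.85
tool_pos: [450.0, 342.4, 1.8]
orientation: [0.989, 0.146, 0.0, -0.0]
force: [-0.2, -0.2, 0.2]
gripper_width: 66.2
grasp_force: 0.0
```

```bash
python3 - <<'E'
from h import *
d=snap('side','s1.png'); cv2.imwrite('pics/s1c.png',cv2.resize(d['pixels'][300:480,150:450,::-1],(800,480),interpolation=cv2.INTER_CUBIC))
E
```

```text
(no output)
```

View pics/s1c.png

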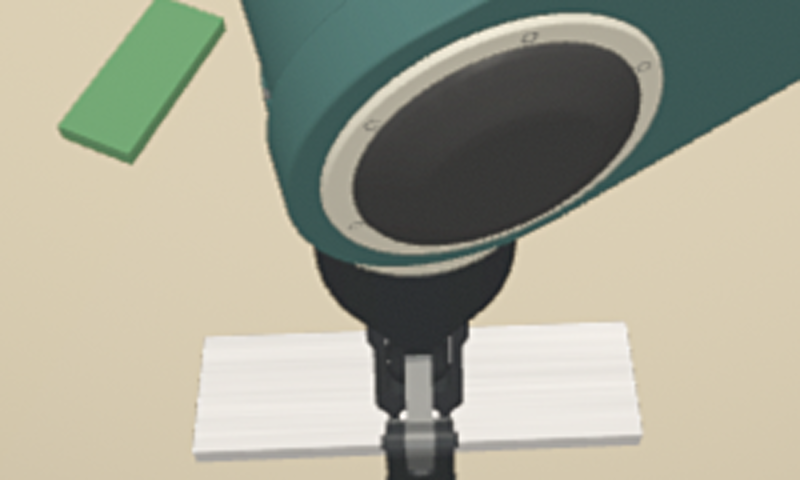

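The fingers straddle the bridge near its centre (crop ~(420,440)). I'll lower slightly and grip.

Emit:
servo_tool --jaw '[6.6, 4.0, 4.0, 4.0, 4.0, 4.0, 4.0, 4.0, 4.0, 4.0]' --dp '[[0, 0, -0.4], [0, 0, 0], [0, 0, 0], [0, 0, 0], [0, 0, 0], [0, 0, 0], [0, 0, 2], [0, 0, 3], [0, 0, 3], [0, 0, 3]]' --rotation '[[0, 0, 0], [0, 0, 0], [0, 0, 0], [0, 0, 0], [0, 0, 0], [0, 0, 0], [0, 0, 0], [0, 0, 0], [0, 0, 0], [0, 0, 0]]'

```text
time: 5.15
tool_pos: [449.6, 342.0, 109.2]
orientation: [0.989, 0.146, 0.0, -0.0]
force: [0.2, 0.8, -2.6]
gripper_width: 48.4
grasp_force: 62.8
```

```bash
python3 - <<'E'
from h import *
d=snap('side','s2.png'); cv2.imwrite('pics/s2c.png',cv2.resize(d['pixels'][240:420,150:450,::-1],(800,480),interpolation=cv2.INTER_CUBIC)); print(readout.state()['force'],readout.state()['moment'])
E
```

```text
[0.5265085  0.38428032 3.23119879] [ 0.03510705 -0.06276349  0.07616076]
```

View pics/s2c.png

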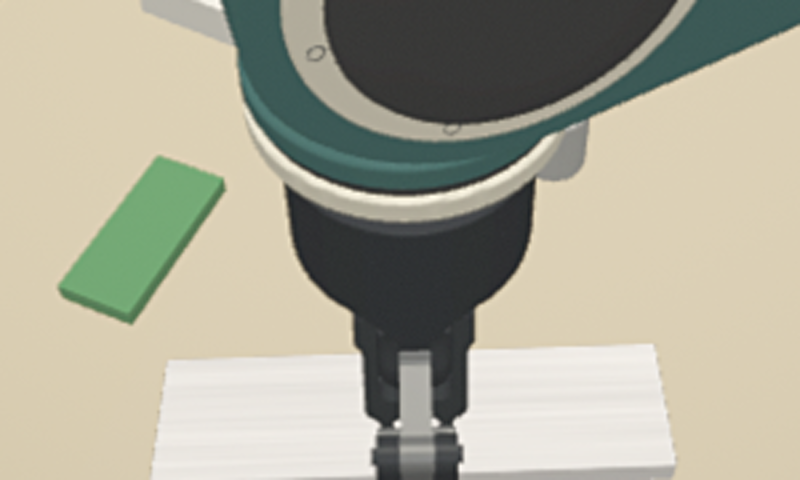

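Emit:
servo_tool --jaw '[4, 4, 4, 4, 4, 4, 4, 4, 4, 4]' --dp '[[1.72, -3.49, 0], [1.72, -3.49, 0], [1.72, -3.49, 0], [1.72, -3.49, 0], [1.72, -3.49, 0], [1.72, -3.49, 0], [1.72, -3.49, 0], [1.72, -3.49, 0], [1.72, -3.49, 0], [1.72, -3.49, 0]]' --rotation '[[0, 0, -0.05], [0, 0, -0.05], [0, 0, -0.05], [0, 0, -0.05], [0, 0, -0.05], [0, 0, -0.05], [0, 0, -0.05], [0, 0, -0.05], [0, 0, -0.05], [0, 0, -0.05]]'

```text
time: 6.45
tool_pos: [622.0, -8.1, 107.7]
orientation: [0.995, -0.104, 0.0, -0.0]
force: [0.3, -0.1, -1.9]
gripper_width: 48.3
grasp_force: 62.9
```

Emit:
servo_tool --jaw '[4, 4, 4, 4, 4, 4, 4, 4, 4, 4]' --dp '[[0, 0, -0.5], [0, 0, -1], [0, 0, -1], [0, 0, -1], [0, 0, -1], [0, 0, -0.5], [0, 0, 0], [0, 0, 0], [0, 0, 0], [0, 0, 0]]' --rotation '[[0, 0, 0], [0, 0, 0], [0, 0, 0], [0, 0, 0], [0, 0, 0], [0, 0, 0], [0, 0, 0], [0, 0, 0], [0, 0, 0], [0, 0, 0]]'

```text
time: 7.7
tool_pos: [621.8, -6.8, 57.5]
orientation: [0.995, -0.103, 0.0, -0.0]
force: [-0.6, 0.3, -2.7]
gripper_width: 48.5
grasp_force: 63.0
```

```bash
python3 - <<'E'
from h import *
d=snap('side','s3.png'); cv2.imwrite('pics/s3c.png',cv2.resize(d['pixels'][150:300,150:400,::-1],(800,480),interpolation=cv2.INTER_CUBIC)); print(readout.state()['force'],readout.state()['tool_pos'])
E
```

```text
[ 0.16510806 -0.02829747 -2.01988626] [621.80781329  -6.81055067  57.51435193]
```

View pics/s3c.png

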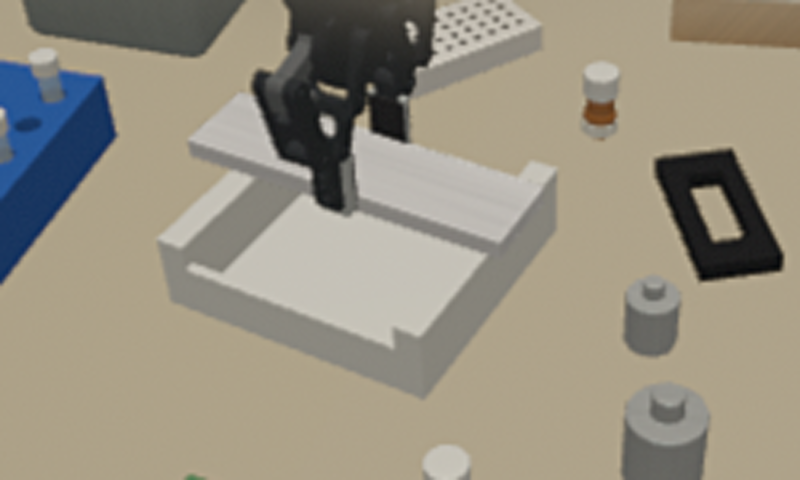

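Bridge level over the tank, just short of the wall tops. I'll lower the rest of the way.

Emit:
servo_tool --jaw '[4, 4, 4, 4, 4, 4, 4, 4, 4, 4]' --dp '[[0, 0, -0.5], [0, 0, -0.4], [0, 0, -0.3], [0, 0, -0.2], [0, 0, -0.1], [0, 0, 0], [0, 0, 0], [0, 0, 0], [0, 0, 0], [0, 0, 0]]' --rotation '[[0, 0, 0], [0, 0, 0], [0, 0, 0], [0, 0, 0], [0, 0, 0], [0, 0, 0], [0, 0, 0], [0, 0, 0], [0, 0, 0], [0, 0, 0]]'

```text
time: 9.0
tool_pos: [621.8, -6.8, 42.5]
orientation: [0.995, -0.103, 0.0, -0.0]
force: [-3.2, 0.3, 4.5]
gripper_width: 48.6
grasp_force: 63.6
```

Contact. Opening and raising, then measuring the bridge from the top camera.

Emit:
servo_tool --jaw '[5.5, 6.5, 7.5, 8.5, 8.5, 8.5, 8.5, 8.5, 8.5, 8.5]' --dp '[[0, 0, 0], [0, 0, 0], [0, 0, 0], [0, 0, 1], [0, 0, 3], [0, 0, 4], [0, -3, 4], [0, -5, 0], [0, -5, 0], [0, -5, 0]]' --rotation '[[0, 0, 0], [0, 0, 0], [0, 0, 0], [0, 0, 0], [0, 0, 0], [0, 0, 0.1], [0, 0, 0.1], [0, 0, 0.1], [0, 0, 0.1], [0, 0, 0.1]]'

```text
time: 10.25
tool_pos: [621.6, -188.4, 163.4]
orientation: [0.989, 0.148, 0.0, 0.0]
force: [0.4, 0.1, -1.0]
gripper_width: 84.7
grasp_force: 0.0
```

```bash
python3 - <<'E'
from h import *
d=snap('top','t1.png'); cv2.imwrite('pics/t1c.png',cv2.resize(d['pixels'][130:310,220:520,::-1],(800,480),interpolation=cv2.INTER_CUBIC))
d=snap('side','s4.png'); cv2.imwrite('pics/s4c.png',cv2.resize(d['pixels'][150:300,150:400,::-1],(800,480),interpolation=cv2.INTER_CUBIC))
E
```

```text
(no output)
```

View pics/t1c.png

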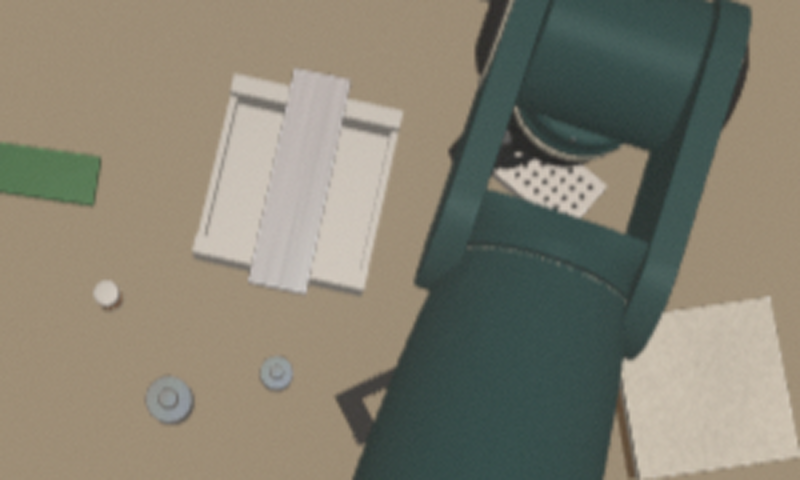

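View pics/s4c.png

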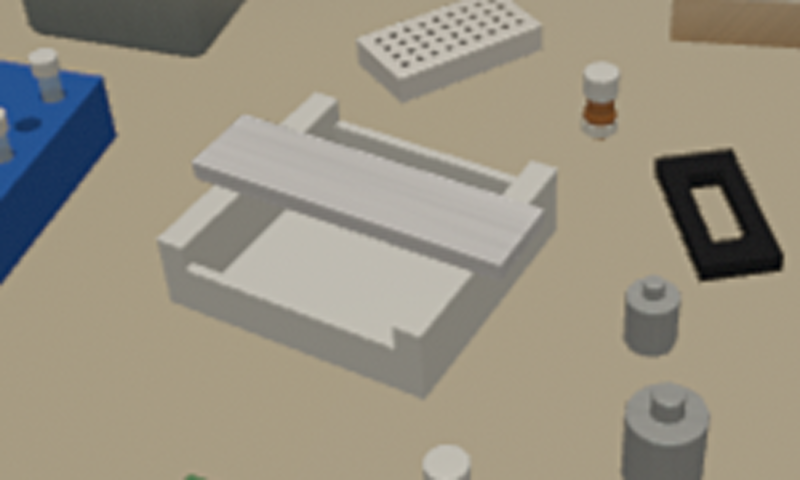

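The bridge rests on both end walls (top crop corners about (294,68), (349,80), (305,293), (249,281)). I'll compute its offset from the tank.

```bash
python3 - <<'E'
from h import *
d=load('t1.png'); s=800/300
P=lambda c:np.array(c)/s+[220,130]
w=ray(d,P([(294,68),(349,80),(305,290),(249,278)]),57); print(w.round(1),w.mean(0)); 
far=w[:2].mean(0);near=w[2:].mean(0);v=far-near;print('len',np.hypot(*v),np.degrees(np.arctan2(v[1],v[0])))
t=ray(d,P([(234,74),(403,109)]),45);n=ray(d,P([(195,250),(363,288)]),45);e=t[0]-t[1];ax=np.array([e[1],-e[0]])/np.hypot(*e);print('tank',t.mean(0)-80*ax,np.degrees(np.arctan2(ax[1],ax[0])),np.r_[t,n].mean(0))
# side
d=load('s4.png'); Q=lambda c:np.array(c)/3.2+[150,150]
w=ray(d,Q([(247,115),(543,210),(502,250),(193,160)]),57);print('side',w.round(1),w.mean(0))
t=ray(d,Q([(320,93),(557,170),(424,368),(159,240)]),45);print('tank side',t.round(1),t.mean(0))
E
```

```text
[[719.4  -2.6]
 [709.  -49.9]
 [526.9 -12.3]
 [536.9  35. ]] [623.05622575  -7.41129916]
len 186.18422321478346 -11.652383936814978
tank [623.59134557  -7.54921719] -11.783677697524189 [624.1744747   -7.04542183]
side [[707.6 -48.5]
 [524.8  -9.3]
 [537.1  26.8]
 [719.8  -2.3]] [622.34202144  -8.30677086]
tank side [[682.5 -95. ]
 [529.4 -59. ]
 [554.1 105.5]
 [716.8  51.5]] [620.7129348    0.75977913]
```

Emit:
servo_tool --jaw '[8.5, 8.5, 8.5, 8.5, 8.5, 8.5, 8.5, 8.5, 8.5, 8.5]' --dp '[[0.3, -0.5, 0], [0.3, -0.5, 0], [0.3, -0.5, 0], [0.3, -0.5, 0], [0.3, -0.5, -2], [0.3, -0.4, -2], [0, 0, -2], [0, 0, -2], [0, 0, 0], [0, 0, 0]]' --rotation '[[0, 0, 0.07], [0, 0, 0.07], [0, 0, 0.07], [0, 0, 0.07], [0, 0, 0.07], [0, 0, 0.07], [0, 0, 0.07], [0, 0, 0.07], [0, 0, 0], [0, 0, 0]]'

```text
time: 11.6
tool_pos: [640.2, -215.7, 83.6]
orientation: [0.911, 0.413, 0.0, 0.0]
force: [-0.3, 0.1, -0.2]
gripper_width: 85.0
grasp_force: 0.0
```

Emit:
servo_tool --jaw '[7.4, 7.4, 7.4, 7.4, 7.4, 7.4, 7.4, 7.4, 7.4, 7.4]' --dp '[[0, 0, -1], [0, 0, -1], [0, 0, -1], [0, 0, -1], [0, 0, -1], [0, 0, 0], [0, 0, 0], [0, 0, 0], [0, 0, 0], [0, 0, 0]]' --rotation '[[0, 0, 0], [0, 0, 0], [0, 0, 0], [0, 0, 0], [0, 0, 0], [0, 0, 0], [0, 0, 0], [0, 0, 0], [0, 0, 0], [0, 0, 0]]'

```text
time: 12.85
tool_pos: [639.8, -215.8, 32.5]
orientation: [0.91, 0.414, 0.0, 0.0]
force: [0.7, -0.2, 0.2]
gripper_width: 73.7
grasp_force: 0.0
```

```bash
python3 - <<'E'
from h import *
print(rect(load('s4.png'),(255,140,325,185),lambda h,s,v:(s<43)&(v>125),20))
d=snap('side','s5.png'); cv2.imwrite('pics/s5c.png',cv2.resize(d['pixels'][100:220,200:400,::-1],(800,480),interpolation=cv2.INTER_CUBIC))
E
```

```text
(636.6, -204.1, 122.5, 80.8, 49.1)
```

View pics/s5c.png

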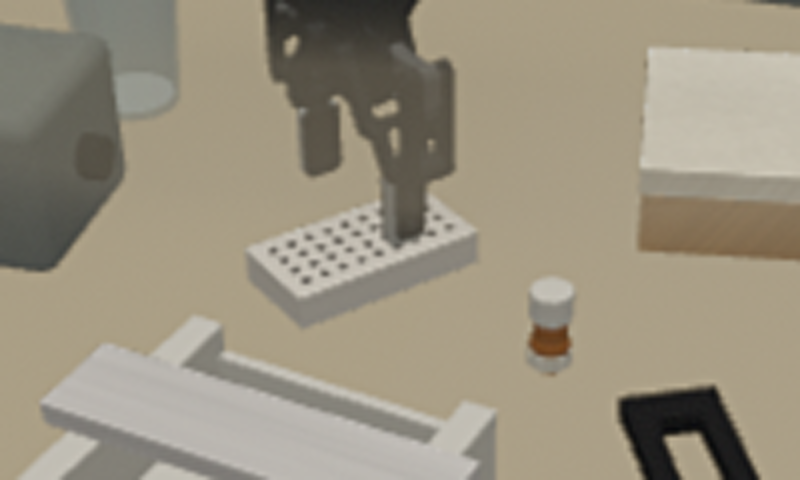

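```bash
python3 - <<'E'
from h import *
d=load('s5.png'); n=np.array([-.752,.659]); l=np.array([.659,.752]); c=np.array([639.8,-215.8])
def q(xy,z): return ((px(d,[*xy,z])[0,:2]-[200,100])*4).round()
for z in (38,45): print(z,'near in',q(c+37*n,z),'near out',q(c+51*n,z),'far in',q(c-37*n,z), 'near in edges',q(c+37*n+11*l,z),q(c+37*n-11*l,z))
b=np.array([640.2,-216.5])
print([q(b+i*55*l+j*28*n,20) for i,j in((1,1),(1,-1),(-1,-1),(-1,1))])
E
```

```text
38 near in [400. 241.] near out [415. 254.] far in [325. 178.] near in edges [382. 248.] [419. 235.]
45 near in [400. 229.] near out [415. 242.] far in [324. 166.] near in edges [382. 236.] [418. 223.]
[array([299., 297.]), array([245., 246.]), array([421., 184.]), array([479., 230.])]
```

Finger tips and block corners match the predicted projection, so the fingers straddle the block. Lower, grip, lift.

Emit:
servo_tool --jaw '[7.4, 7.4, 7.4, 7.4, 7.4, 4.5, 4.5, 4.5, 4.5, 4.5]' --dp '[[0, 0, -1], [0, 0, -1], [0, 0, -0.8], [0, 0, -0.4], [0, 0, 0], [0, 0, 0], [0, 0, 0], [0, 0, 0], [0, 0, 0], [0, 0, 0]]' --rotation '[[0, 0, 0], [0, 0, 0], [0, 0, 0], [0, 0, 0], [0, 0, 0], [0, 0, 0], [0, 0, 0], [0, 0, 0], [0, 0, 0], [0, 0, 0]]'

```text
time: 14.15
tool_pos: [640.1, -215.9, 1.1]
orientation: [0.91, 0.414, 0.0, 0.0]
force: [-0.5, 0.2, 5.4]
gripper_width: 54.5
grasp_force: 65.2
```

Emit:
servo_tool --jaw '[4.5, 4.5, 4.5, 4.5, 4.5, 4.5, 4.5, 4.5, 4.5, 4.5]' --dp '[[0, 0, 1], [0, 0, 3], [0, 0, 4], [0, 0, 4], [0, 0, 0], [0, 0, 0], [0, 0, 0], [0, 0, 0], [0, 0, 0], [0, 0, 0]]' --rotation '[[0, 0, 0], [0, 0, 0], [0, 0, 0], [0, 0, 0], [0, 0, -0.15], [0, 0, -0.18], [0, 0, -0.18], [0, 0, -0.18], [0, 0, -0.18], [0, 0, -0.18]]'

```text
time: 15.4
tool_pos: [639.5, -215.7, 120.5]
orientation: [0.995, -0.101, -0.0, -0.0]
force: [-0.2, 0.0, -2.6]
gripper_width: 54.5
grasp_force: 64.4
```

Emit:
servo_tool --jaw '[4.5, 4.5, 4.5, 4.5, 4.5, 4.5, 4.5, 4.5, 4.5, 4.5]' --dp '[[-0.3, 3, 0], [-0.3, 4, 0], [-0.3, 4, 0], [-0.3, 4, 0], [-0.3, 3, 0], [-0.15, 2, 0], [0, 0.8, -1], [0, 0, -2], [0, 0, -1], [0, 0, -0.8]]' --rotation '[[0, 0, 0], [0, 0, 0], [0, 0, 0], [0, 0, 0], [0, 0, 0], [0, 0, 0], [0, 0, 0], [0, 0, 0], [0, 0, 0], [0, 0, 0]]'

```text
time: 16.65
tool_pos: [622.9, -8.5, 70.9]
orientation: [0.995, -0.099, -0.001, 0.0]
force: [0.0, -0.3, -2.6]
gripper_width: 54.5
grasp_force: 64.3
```

```bash
python3 - <<'E'
from h import *
d=snap('side','s6.png'); cv2.imwrite('pics/s6c.png',cv2.resize(d['pixels'][140:260,180:380,::-1],(800,480),interpolation=cv2.INTER_CUBIC));print(readout.state()['tool_pos'])
E
```

```text
[622.70335094  -8.38718371  70.24270772]
```

View pics/s6c.png

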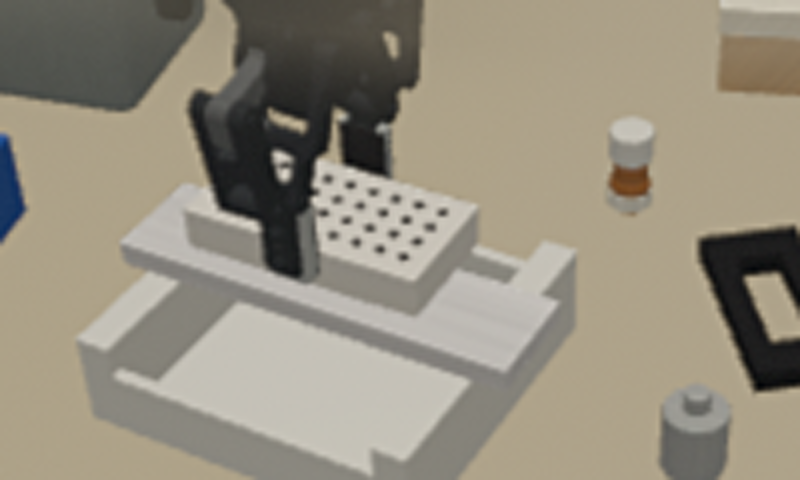

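Block level and above the bridge's middle. Lower, release, rise, and head towards the frame.

Emit:
servo_tool --jaw '[4.5, 4.5, 4.5, 4.5, 4.5, 4.5, 4.5, 4.5, 4.5, 4.5]' --dp '[[0, 0.1, -0.4], [0, 0, -0.4], [0, 0, -0.2], [0, 0, -0.1], [0, 0, -0.1], [0, 0, -0.05], [0, 0, 0], [0, 0, 0], [0, 0, 0], [0, 0, 0]]' --rotation '[[0, 0, 0], [0, 0, 0], [0, 0, 0], [0, 0, 0], [0, 0, 0], [0, 0, 0], [0, 0, 0], [0, 0, 0], [0, 0, 0], [0, 0, 0]]'

```text
time: 17.95
tool_pos: [623.2, -6.8, 59.8]
orientation: [0.995, -0.098, 0.0, -0.0]
force: [1.1, -0.3, -3.0]
gripper_width: 54.5
grasp_force: 64.4
```

Emit:
servo_tool --jaw '[4.5, 4.5, 4.5, 4.5, 4.5, 4.5, 4.5, 4.5, 4.5, 4.5]' --dp '[[0, 0, -0.1], [0, 0, -0.05], [0, 0, -0.05], [0, 0, 0], [0, 0, 0], [0, 0, 0], [0, 0, 0], [0, 0, 0], [0, 0, 0], [0, 0, 0]]' --rotation '[[0, 0, 0], [0, 0, 0], [0, 0, 0], [0, 0, 0], [0, 0, 0], [0, 0, 0], [0, 0, 0], [0, 0, 0], [0, 0, 0], [0, 0, 0]]'

```text
time: 19.2
tool_pos: [623.2, -6.8, 58.1]
orientation: [0.995, -0.098, 0.0, 0.0]
force: [-4.2, 0.1, 5.4]
gripper_width: 54.7
grasp_force: 65.2
```

Emit:
servo_tool --jaw '[5.8, 6.8, 7.8, 8.5, 8.5, 8.5, 8.5, 8.5, 8.5, 8.5]' --dp '[[0, 0, 0], [0, 0, 0], [0, 0, 0], [0, 0, 2], [0, 0, 4], [0, 0, 4], [-4, -2, 0], [-5, -2.5, 0], [-5, -2.5, 0], [-4, -1.5, 0]]' --rotation '[[0, 0, 0], [0, 0, 0], [0, 0, 0], [0, 0, 0], [0, 0, -0.15], [0, 0, -0.15], [0, 0, -0.15], [0, 0, -0.15], [0, 0, -0.15], [0, 0, -0.15]]'

```text
time: 20.45
tool_pos: [441.7, -92.5, 159.2]
orientation: [0.852, -0.524, 0.001, -0.0]
force: [0.2, -0.8, 0.8]
gripper_width: 85.0
grasp_force: 0.0
```

```bash
python3 - <<'E'
from h import *
d=snap('top','t2.png'); e=snap('side','s7.png')
a=cv2.resize(d['pixels'][140:260,260:410],(500,400),interpolation=cv2.INTER_CUBIC)
b=cv2.resize(e['pixels'][150:270,190:280],(300,400),interpolation=cv2.INTER_CUBIC)
cv2.imwrite('pics/c2.png',np.hstack([a,b])[:,:,::-1]);print(readout.state()['tool_pos'])
E
```

```text
[441.01830637 -92.82957225 159.65946978]
```

View pics/c2.png

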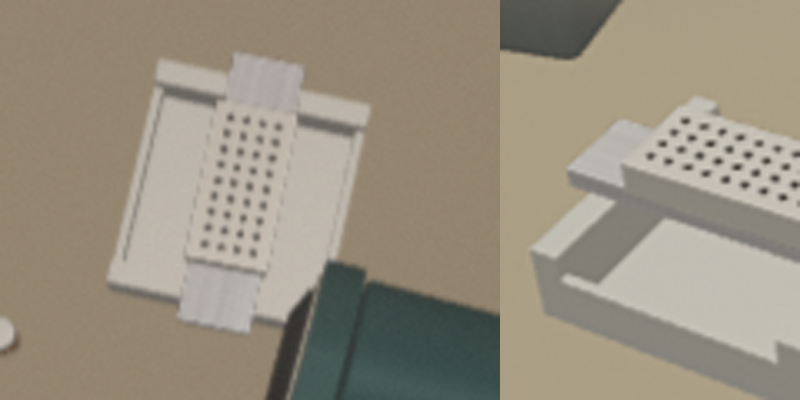

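Block sits flat and aligned on the bridge; the dot grid spans (230,118)–(255,250) in the left panel. I'll take its centre from the dots.

```bash
python3 - <<'E'
from h import *
d=load('t2.png'); g=cv2.cvtColor(d['pixels'],cv2.COLOR_RGB2GRAY)
bh=cv2.morphologyEx(cv2.resize(g[140:260,260:410],None,fx=4,fy=4,interpolation=cv2.INTER_CUBIC),cv2.MORPH_BLACKHAT,np.ones((17,17)))
m=(bh>35).astype('uint8'); m[:, :200]=0; m[:,370:]=0; m[:120]=0; m[330:]=0
n,_,st,c=cv2.connectedComponentsWithStats(m); ok=(st[1:,4]>8)&(st[1:,4]<120); c=c[1:][ok]; print(len(c))
w=ray(d,(c+.5)/4-.5+[260,140],77).astype('float32'); r=cv2.minAreaRect(w); print(r)
w=ray(d,np.array([(220,100),(297,115),(265,268),(186,255)])/(10/3)+[260,140],77);print(w,w.mean(0))
print(rect(load('s7.png'),(350,180,410,250),lambda h,s,v:v<95,12))
E
```

```text
37
((628.1559448242188, 0.6678657531738281), (50.29120635986328, 96.0988540649414), 79.59253692626953)
[[680.31877063   7.21952178]
 [670.15088311 -44.77421161]
 [565.47006204 -23.17285057]
 [574.04611529  29.61041334]] [622.49645777  -7.77928176]
(442.6, -86.6, 110.2, 50.6, -64.4)
```

Emit:
servo_tool --jaw '[7, 7, 7, 7, 7, 7, 7, 7, 7, 7]' --dp '[[0.1, 0, -3], [0, 0, -3], [0, 0, -3], [0, 0, -2], [0, 0, -2], [0, 0, -1], [0, 0, -1], [0, 0, -0.4], [0, 0, 0], [0, 0, 0]]' --rotation '[[0, 0, 0], [0, 0, 0], [0, 0, 0], [0, 0, 0], [0, 0, 0], [0, 0, 0], [0, 0, 0], [0, 0, 0], [0, 0, 0], [0, 0, 0]]'

```text
time: 21.8
tool_pos: [444.5, -91.9, 4.3]
orientation: [0.853, -0.521, 0.0, -0.0]
force: [0.5, -0.6, -0.2]
gripper_width: 69.8
grasp_force: 0.0
```

Emit:
servo_tool --jaw '[7, 7, 3.8, 3.8, 3.8, 3.8, 3.8, 3.8, 3.8, 3.8]' --dp '[[-0.2, -0.1, 0], [0, 0, 0], [0, 0, 0], [0, 0, 0], [0, 0, 0], [0, 0, 0], [0, 0, 1], [0, 0, 3], [0, 0, 4], [0, 0, 4]]' --rotation '[[0, 0, 0], [0, 0, 0], [0, 0, 0], [0, 0, 0], [0, 0, 0], [0, 0, 0], [0, 0, 0], [0, 0, 0], [0, 0, 0], [0, 0, 0]]'

```text
time: 23.05
tool_pos: [442.0, -92.7, 125.5]
orientation: [0.853, -0.521, 0.0, -0.0]
force: [0.4, -0.4, -0.8]
gripper_width: 45.8
grasp_force: 61.4
```

```bash
python3 - <<'E'
from h import *
e=snap('side','s8.png'); print(readout.state()['tool_pos'],readout.state()['gripper_width'])
cv2.imwrite('pics/c3.png',cv2.resize(e['pixels'][140:260,320:470,::-1],(750,600),interpolation=cv2.INTER_CUBIC))
E
```

```text
[443.74015083 -93.18570801 131.06553472] 45.793491338322816
```

View pics/c3.png

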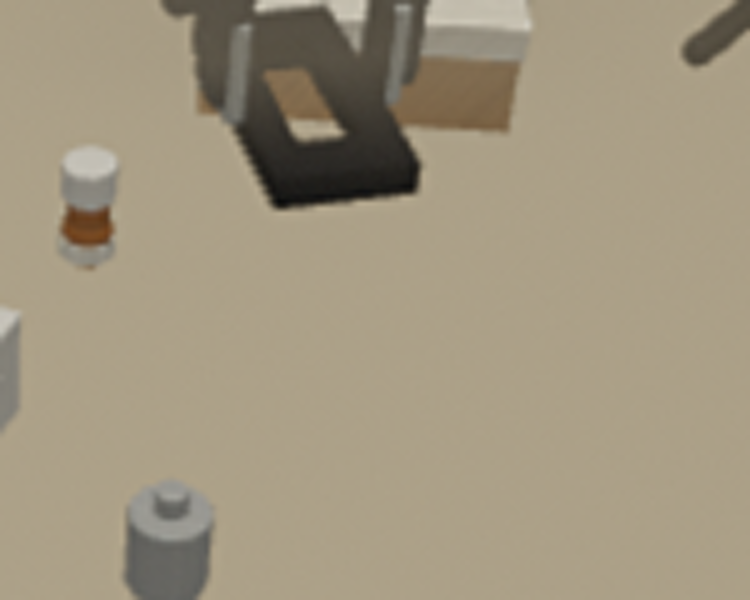

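Frame held level (window centre ~(305,105)), vial and weight untouched. Carry to the stack.

Emit:
servo_tool --jaw '[3.8, 3.8, 3.8, 3.8, 3.8, 3.8, 3.8, 3.8, 3.8, 3.8]' --dp '[[2, 0.9, 0], [2, 1, 0], [2, 1, 0], [2, 1, 0], [2, 1, 0], [2, 1, 0], [2, 1, 0], [2, 1, 0], [2, 0.6, 0], [0, 0, 0]]' --rotation '[[0, 0, 0.1], [0, 0, 0.1], [0, 0, 0.1], [0, 0, 0.1], [0, 0, 0.1], [0, 0, 0.1], [0, 0, 0.1], [0, 0, 0.1], [0, 0, 0.09], [0, 0, 0]]'

```text
time: 24.35
tool_pos: [622.8, -7.5, 123.6]
orientation: [0.995, -0.103, -0.0, -0.0]
force: [0.4, -0.2, -1.2]
gripper_width: 45.6
grasp_force: 61.5
```

Emit:
servo_tool --jaw '[3.8, 3.8, 3.8, 3.8, 3.8, 3.8, 3.8, 3.8, 3.8, 3.8]' --dp '[[0, 0, -1], [0, 0, -1], [0, 0, -1], [0, 0, -0.6], [0, 0, -0.3], [0, 0, 0], [0, 0, 0], [0, 0, 0], [0, 0, 0], [0, 0, 0]]' --rotation '[[0, 0, 0], [0, 0, 0], [0, 0, 0], [0, 0, 0], [0, 0, 0], [0, 0, 0], [0, 0, 0], [0, 0, 0], [0, 0, 0], [0, 0, 0]]'

```text
time: 25.6
tool_pos: [622.3, -7.8, 84.9]
orientation: [0.995, -0.103, 0.0, -0.0]
force: [-0.1, -0.0, -1.1]
gripper_width: 45.7
grasp_force: 61.5
```

Emit:
servo_tool --jaw '[3.8, 3.8, 3.8, 3.8, 3.8, 3.8, 3.8, 3.8, 3.8, 3.8]' --dp '[[0, 0, -0.15], [0, 0, -0.1], [0, 0, -0.05], [0, 0, -0.05], [0, 0, 0], [0, 0, 0], [0, 0, 0], [0, 0, 0], [0, 0, 0], [0, 0, 0]]' --rotation '[[0, 0, 0], [0, 0, 0], [0, 0, 0], [0, 0, 0], [0, 0, 0], [0, 0, 0], [0, 0, 0], [0, 0, 0], [0, 0, 0], [0, 0, 0]]'

```text
time: 26.85
tool_pos: [622.2, -7.8, 81.5]
orientation: [0.995, -0.103, 0.0, -0.0]
force: [-3.7, 0.4, 5.7]
gripper_width: 45.7
grasp_force: 62.1
```

Emit:
servo_tool --jaw '[5.2, 6, 7, 8, 8.4, 8.4, 8.4, 8.4, 8.4, 8.4]' --dp '[[0, 0, 0], [0, 0, 0], [0, 0, 0], [0, 0, 2], [0, 0, 4], [0, 2.6, 2], [0.4, 5, 0], [0.4, 5, 0], [0.4, 5, 0], [0.2, 5, 0]]' --rotation '[[0, 0, 0], [0, 0, 0], [0, 0, 0], [0, 0, 0], [0, 0, 0.16], [0, 0, 0.16], [0, 0, 0.16], [0, 0, 0.16], [0, 0, 0.16], [0, 0, 0.16]]'

```text
time: 28.1
tool_pos: [636.4, 219.9, 163.1]
orientation: [0.929, 0.37, 0.001, 0.0]
force: [0.3, -0.1, 0.5]
gripper_width: 84.3
grasp_force: 0.0
```

Emit:
servo_tool --jaw '[8.4, 7, 7, 7, 7, 7, 7, 7, 7, 7]' --dp '[[0, 0, 0], [0, 0, -1], [0, 0, -2], [0, 0, -2], [0, 0, -2], [0, 0, 0], [0, 0, 0], [0, 0, 0], [0, 0, 0], [0, 0, 0]]' --rotation '[[0, 0, 0.15], [0, 0, 0.15], [0, 0, 0.15], [0, 0, 0.15], [0, 0, 0.08], [0, 0, 0], [0, 0, 0], [0, 0, 0], [0, 0, 0], [0, 0, 0]]'

```text
time: 29.35
tool_pos: [636.3, 218.2, 91.6]
orientation: [0.754, 0.657, 0.0, 0.0]
force: [0.4, 0.5, 0.4]
gripper_width: 70.0
grasp_force: 0.0
```

```bash
python3 - <<'E'
from h import *
d=snap('top','t3.png'); e=snap('side','s9.png')
a=cv2.resize(d['pixels'][140:260,260:410],(500,400),interpolation=cv2.INTER_CUBIC)
b=cv2.resize(e['pixels'][160:340,160:295],(300,400),interpolation=cv2.INTER_CUBIC)
cv2.imwrite('pics/c4.png',np.hstack([a,b])[:,:,::-1])
print(rect(d,(300,150,362,245),lambda h,s,v:v<95,89)); print(rect(e,(160,290,240,365),lambda h,s,v:(h>35)&(h<90)&(s>65),6))
E
```

```text
(622.0, -8.1, 98.9, 45.1, -13.6)
(638.6, 218.4, 100.5, 48.1, 82.0)
```

View pics/c4.png

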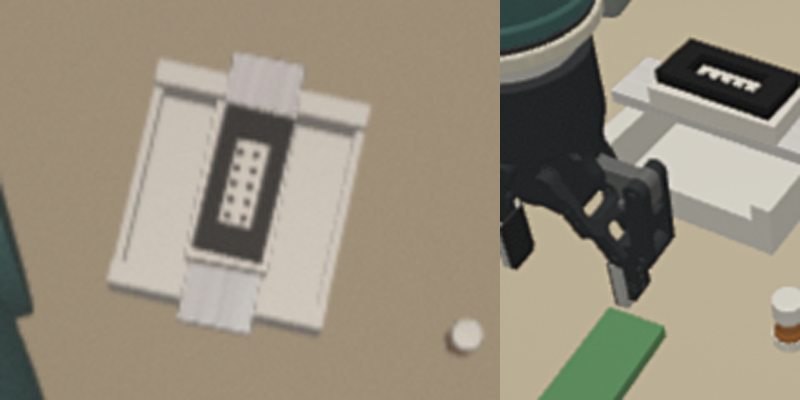

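Frame lies centred and flat on the block (window centre ~(244,183) left panel); gripper is above the green cover. Lower, grip and lift.

Emit:
servo_tool --jaw '[7, 7, 7, 7, 7, 7, 7, 7, 7, 7]' --dp '[[0, 0, -2], [0, 0, -2], [0, 0, -2], [0, 0, -1.5], [0, 0, -0.8], [0, 0, -0.4], [0, 0, 0], [0, 0, 0], [0, 0, 0], [0, 0, 0]]' --rotation '[[0, 0, 0], [0, 0, 0], [0, 0, 0], [0, 0, 0], [0, 0, 0], [0, 0, 0], [0, 0, 0], [0, 0, 0], [0, 0, 0], [0, 0, 0]]'

```text
time: 30.7
tool_pos: [636.3, 218.2, 4.5]
orientation: [0.754, 0.657, 0.0, 0.0]
force: [-0.2, 0.1, -0.4]
gripper_width: 69.8
grasp_force: 0.0
```

Emit:
servo_tool --jaw '[3.4, 3.4, 3.4, 3.4, 3.4, 3.4, 3.4, 3.4, 3.4, 3.4]' --dp '[[0, 0, 0], [0, 0, 0], [0, 0, 0], [0, 0, 0], [0, 0, 1], [0, 0, 3], [0, 0, 4], [0, 0, 4], [0, 0, 2], [0, 0, 0]]' --rotation '[[0, 0, 0], [0, 0, 0], [0, 0, 0], [0, 0, 0], [0, 0, 0], [0, 0, 0], [0, 0, 0], [0, 0, 0], [0, 0, 0], [0, 0, 0]]'

```text
time: 31.95
tool_pos: [636.6, 218.3, 145.3]
orientation: [0.754, 0.657, 0.001, 0.0]
force: [-0.0, 0.7, -2.2]
gripper_width: 41.6
grasp_force: 61.1
```

Emit:
servo_tool --jaw '[3.4, 3.4, 3.4, 3.4, 3.4, 3.4, 3.4, 3.4, 3.4, 3.4]' --dp '[[0, -1, 0], [-0.2, -2.4, 0], [-0.2, -2.4, 0], [-0.2, -2.4, 0], [-0.2, -2.4, 0], [-0.2, -2.4, 0], [-0.2, -2.4, 0], [-0.2, -2.4, 0], [0, -2.4, 0], [0, -2.4, 0]]' --rotation '[[0, 0, -0.164], [0, 0, -0.164], [0, 0, -0.164], [0, 0, -0.164], [0, 0, -0.164], [0, 0, -0.164], [0, 0, -0.164], [0, 0, -0.164], [0, 0, -0.164], [0, 0, -0.164]]'

```text
time: 33.2
tool_pos: [621.4, -8.6, 141.9]
orientation: [0.994, -0.106, -0.001, 0.0]
force: [-0.3, 0.5, -1.0]
gripper_width: 41.9
grasp_force: 61.0
```

Emit:
servo_tool --jaw '[3.4, 3.4, 3.4, 3.4, 3.4, 3.4, 3.4, 3.4, 3.4, 3.4]' --dp '[[0, 0, 0], [0, 0, -1], [0, 0, -1], [0, 0, -1], [0, 0, -1], [0, 0, -0.5], [0, 0, -0.2], [0, 0, 0], [0, 0, 0], [0, 0, 0]]' --rotation '[[0, 0, 0], [0, 0, 0], [0, 0, 0], [0, 0, 0], [0, 0, 0], [0, 0, 0], [0, 0, 0], [0, 0, 0], [0, 0, 0], [0, 0, 0]]'

```text
time: 34.45
tool_pos: [622.3, -7.8, 97.6]
orientation: [0.995, -0.103, 0.0, -0.0]
force: [0.6, 0.3, -1.2]
gripper_width: 41.6
grasp_force: 61.1
```

```bash
python3 - <<'E'
from h import *
e=snap('side','s10.png')
x0,y0,x1,y1=190,140,340,260; im=cv2.cvtColor(e['pixels'],cv2.COLOR_RGB2HSV)[y0:y1,x0:x1]
m=((im[...,0]>45)&(im[...,0]<80)&(im[...,1]>65)).astype('uint8'); ys,xs=np.nonzero(m); p=np.c_[xs+x0,ys+y0]
print(len(p)); L=p[p[:,0].argmin()];R=p[p[:,0].argmax()];T=p[p[:,1].argmin()];B=p[p[:,1].argmax()]
for q in (L,T,R,B): print(q,ray(e,q,107).round(1),ray(e,q,93).round(1))
n=np.array([.2045,.9789]);l=np.array([.9789,-.2045])
print([px(e,[*(np.array([622.2,-8])+i*48*l+j*22*n),z])[0,:2].round(1) for i,j,z in((1,1,107),(1,-1,107),(-1,-1,107),(-1,1,95))])
E
```

```text
893
[231 183] [[671.4   5.1]] [[680.6 -12.8]]
[259 175] [[634.9 -28.1]] [[642.9 -47.1]]
[292 185] [[573.2 -14.9]] [[579.3 -33.4]]
[279 205] [[577.4  40.5]] [[583.6  23.7]]
[array([230. , 182.3]), array([244.7, 168.8]), array([294.3, 183.5]), array([281.3, 204.2])]
```

Cover corners match the predicted ones to 1–2 px. Lower to contact.

Emit:
servo_tool --jaw '[3.4, 3.4, 3.4, 3.4, 3.4, 3.4, 3.4, 3.4, 3.4, 3.4]' --dp '[[0, 0, -0.15], [0, 0, -0.1], [0, 0, -0.1], [0, 0, -0.05], [0, 0, 0], [0, 0, 0], [0, 0, 0], [0, 0, 0], [0, 0, 0], [0, 0, 0]]' --rotation '[[0, 0, 0], [0, 0, 0], [0, 0, 0], [0, 0, 0], [0, 0, 0], [0, 0, 0], [0, 0, 0], [0, 0, 0], [0, 0, 0], [0, 0, 0]]'

```text
time: 35.75
tool_pos: [622.2, -7.8, 93.9]
orientation: [0.995, -0.103, 0.0, 0.0]
force: [-3.3, -0.4, 5.7]
gripper_width: 41.4
grasp_force: 61.8
```

Emit:
servo_tool --jaw '[4.8, 5.8, 7, 8, 8.4, 8.4, 8.4, 8.4, 8.4, 8.4]' --dp '[[0, 0, 0], [0, 0, 0], [0, 0, 0], [0, 0, 2], [0, 0, 4], [-1.6, 0.95, 2], [-4, 2.4, 0], [-4, 2.4, 0], [-4, 2.4, 0], [-4, 2.4, 0]]' --rotation '[[0, 0, 0], [0, 0, 0], [0, 0, 0], [0, 0, 0], [0, 0, 0], [0, 0, 0], [0, 0, 0], [0, 0, 0], [0, 0, 0], [0, 0, 0]]'

```text
time: 37.0
tool_pos: [445.1, 98.3, 174.8]
orientation: [0.995, -0.104, 0.001, -0.0]
force: [-0.0, 1.2, 1.0]
gripper_width: 84.4
grasp_force: 0.0
```

Emit:
servo_tool --jaw '[8, 8, 8, 8, 8, 8, 8, 8, 8, 8]' --dp '[[-1, 0.4, 0], [0, 0, 0], [0, 0, -2], [0, 0, -3], [0, 0, -2], [0, 0, -1], [0, 0, 0], [0, 0, 0], [0, 0, 0], [0, 0, 0]]' --rotation '[[0, 0, 0], [0, 0, 0], [0, 0, 0], [0, 0, 0], [0, 0, 0], [0, 0, 0], [0, 0, 0], [0, 0, 0], [0, 0, 0], [0, 0, 0]]'

```text
time: 38.25
tool_pos: [436.4, 101.8, 93.8]
orientation: [0.995, -0.103, 0.0, -0.0]
force: [0.2, 0.9, 0.7]
gripper_width: 79.7
grasp_force: 0.0
```

```bash
python3 - <<'E'
from h import *
d=snap('top','t4.png'); e=snap('side','s11.png')
a=cv2.resize(d['pixels'][140:260,260:410],(500,400),interpolation=cv2.INTER_CUBIC)
b=cv2.resize(e['pixels'][200:320,300:390],(300,400),interpolation=cv2.INTER_CUBIC)
cv2.imwrite('pics/c5.png',np.hstack([a,b])[:,:,::-1])
f=lambda h,s,v:(h>35)&(h<90)&(s>65)
print('cover top',rect(d,(305,160,360,235),f,101),'side',rect(e,(200,140,330,260),f,101))
E
```

```text
cover top (621.5, -7.7, 93.1, 41.7, -12.5) side (620.6, 0.5, 102.9, 55.7, -12.0)
```

View pics/c5.png

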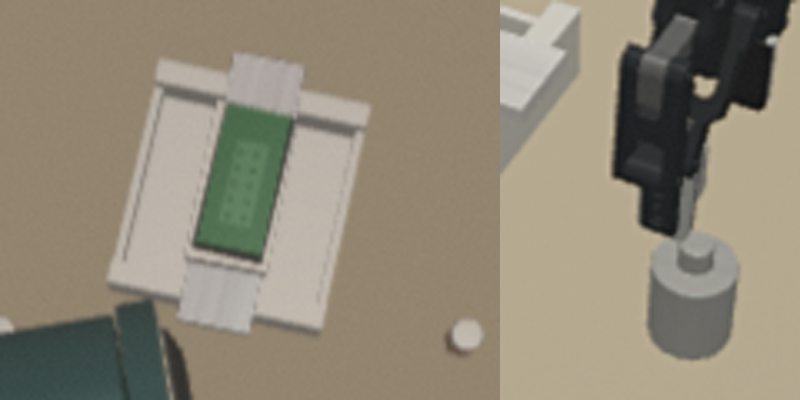

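Cover is centred and flat on the frame. The gripper hangs over the weight; its body-top ellipse is at (693,266) in the right panel, about px (358,280). Quick check of its position.

```bash
python3 - <<'E'
from h import *
e=load('s11.png'); print(px(e,[435.6,101.7,45]),px(e,[435.6,101.7,0]),ray(e,[358,280],45))
E
```

```text
[[359.4572415  277.72550736   1.        ]] [[357.56179509 297.46556258   1.        ]] [[436.8391091 106.7326044]]
```

Emit:
servo_tool --jaw '[8, 8, 8, 8, 8, 8, 8, 8, 8, 8]' --dp '[[0, 0, -1], [0, 0, -2], [0, 0, -2], [0, 0, -1.5], [0, 0, -1], [0, 0, -0.5], [0, 0, 0], [0, 0, 0], [0, 0, 0], [0, 0, 0]]' --rotation '[[0, 0, 0], [0, 0, 0], [0, 0, 0], [0, 0, 0], [0, 0, 0], [0, 0, 0], [0, 0, 0], [0, 0, 0], [0, 0, 0], [0, 0, 0]]'

```text
time: 39.6
tool_pos: [436.3, 101.7, 13.5]
orientation: [0.995, -0.103, 0.0, -0.0]
force: [-1.3, -0.1, 0.2]
gripper_width: 79.3
grasp_force: 0.0
```

Emit:
servo_tool --jaw '[3, 3, 3, 3, 3, 3, 3, 3, 3, 3]' --dp '[[0, 0, 0], [0, 0, 0], [0, 0, 0], [0, 0, 0], [0, 0, 0], [0, 0, 1], [0, 0, 3], [0, 0, 4], [0, 0, 4], [0, 0, 2]]' --rotation '[[0, 0, 0], [0, 0, 0], [0, 0, 0], [0, 0, 0], [0, 0, 0], [0, 0, 0], [0, 0, 0], [0, 0, 0], [0, 0, 0], [0, 0, 0]]'

```text
time: 40.85
tool_pos: [436.6, 101.8, 155.5]
orientation: [0.995, -0.103, 0.001, -0.0]
force: [0.2, 0.0, -4.0]
gripper_width: 38.2
grasp_force: 61.3
```

Emit:
servo_tool --jaw '[3, 3, 3, 3, 3, 3, 3, 3, 3, 3]' --dp '[[1.5, -0.95, 0], [2, -1, 0], [2, -1.2, 0], [2, -1.2, 0], [2, -1.2, 0], [2, -1.2, 0], [2, -1.2, 0], [2, -1.2, 0], [2, -1.2, 0], [1, -0.6, 0]]' --rotation '[[0, 0, 0], [0, 0, 0], [0, 0, 0], [0, 0, 0], [0, 0, 0], [0, 0, 0], [0, 0, 0], [0, 0, 0], [0, 0, 0], [0, 0, 0]]'

```text
time: 42.1
tool_pos: [621.7, -8.9, 150.9]
orientation: [0.995, -0.104, -0.001, 0.0]
force: [-0.1, -0.4, -4.2]
gripper_width: 38.8
grasp_force: 61.1
```

Emit:
servo_tool --jaw '[3, 3, 3, 3, 3, 3, 3, 3, 3, 3]' --dp '[[0, 0, 0], [0, 0, -0.5], [0, 0, -1], [0, 0, -1], [0, 0, -0.6], [0, 0, -0.3], [0, 0, 0], [0, 0, 0], [0, 0, 0], [0, 0, 0]]' --rotation '[[0, 0, 0], [0, 0, 0], [0, 0, 0], [0, 0, 0], [0, 0, 0], [0, 0, 0], [0, 0, 0], [0, 0, 0], [0, 0, 0], [0, 0, 0]]'

```text
time: 43.35
tool_pos: [621.3, -7.8, 119.5]
orientation: [0.995, -0.103, 0.0, 0.0]
force: [0.6, 0.1, -4.4]
gripper_width: 38.6
grasp_force: 61.1
```

Contact is expected at about TCP z 114.5.

Emit:
servo_tool --jaw '[3, 3, 3, 3, 3, 3, 3, 3, 3, 3]' --dp '[[0, 0, -0.2], [0, 0, -0.1], [0, 0, -0.1], [0, 0, -0.05], [0, 0, -0.05], [0, 0, 0], [0, 0, 0], [0, 0, 0], [0, 0, 0], [0, 0, 0]]' --rotation '[[0, 0, 0], [0, 0, 0], [0, 0, 0], [0, 0, 0], [0, 0, 0], [0, 0, 0], [0, 0, 0], [0, 0, 0], [0, 0, 0], [0, 0, 0]]'

```text
time: 44.6
tool_pos: [621.3, -7.8, 114.8]
orientation: [0.995, -0.103, 0.0, 0.0]
force: [-5.1, -0.1, 6.7]
gripper_width: 38.4
grasp_force: 62.0
```

Contact made. Release and retreat straight up.

Emit:
servo_tool --jaw '[4.4, 5.2, 6.2, 7.2, 8.2, 8.4, 8.4, 8.4, 8.4, 8.4]' --dp '[[0, 0, 0], [0, 0, 0], [0, 0, 0], [0, 0, 0], [0, 0, 1], [0, 0, 3], [0, 0, 4], [0, 0, 4], [0, -4, 0], [0, -4, 0]]' --rotation '[[0, 0, 0], [0, 0, 0], [0, 0, 0], [0, 0, 0], [0, 0, 0], [0, 0, 0], [0, 0, 0], [0, 0, 0], [0, 0, 0], [0, 0, 0]]'

```text
time: 45.85
tool_pos: [621.4, -88.5, 235.8]
orientation: [0.995, -0.103, 0.001, 0.0]
force: [0.6, -0.2, -0.5]
gripper_width: 84.1
grasp_force: 0.0
```

Emit:
servo_tool --jaw '[8.4, 8.4, 8.4, 8.4, 8.4, 8.4, 8.4, 8.4, 8.4, 8.4]' --dp '[[0, -4, 0], [0, -4, 0], [0, -4, 0], [0, -2, 0], [0, 0, 0], [0, 0, 0], [0, 0, 0], [0, 0, 0], [0, 0, 0], [0, 0, 0]]' --rotation '[[0, 0, 0], [0, 0, 0], [0, 0, 0], [0, 0, 0], [0, 0, 0], [0, 0, 0], [0, 0, 0], [0, 0, 0], [0, 0, 0], [0, 0, 0]]'

```text
time: 47.1
tool_pos: [621.2, -227.6, 234.3]
orientation: [0.995, -0.103, 0.0, -0.0]
force: [0.7, -0.4, -0.3]
gripper_width: 84.2
grasp_force: 0.0
```

```bash
python3 - <<'E'
from h import *
d=snap('top','t5.png'); e=snap('side','s12.png')
a=cv2.resize(d['pixels'][140:260,260:410],(500,400),interpolation=cv2.INTER_CUBIC)
b=cv2.resize(e['pixels'][120:280,200:320],(300,400),interpolation=cv2.INTER_CUBIC)
cv2.imwrite('pics/c6.png',np.hstack([a,b])[:,:,::-1])
print(px(d,[621.5,-7.7,146])[0,:2],px(e,[[621.5,-7.7,146],[621.5,-7.7,101]]))
E
```

```text
[333.20345563 189.13482344] [[260.51049345 162.84161244   1.        ]
 [262.73242645 186.08521679   1.        ]]
```

View pics/c6.png

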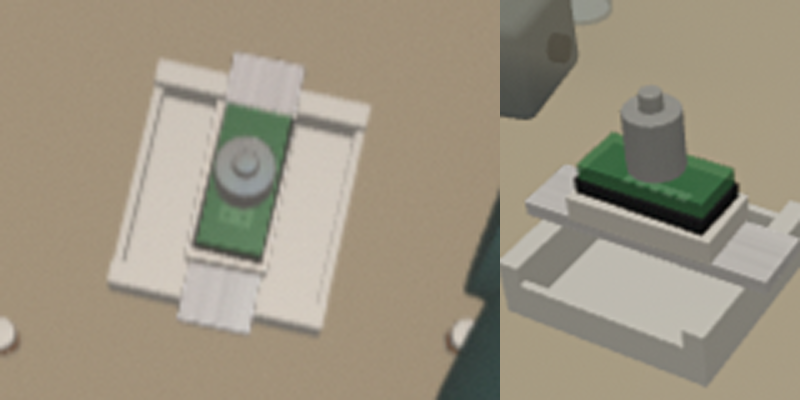

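The weight stands upright: its top centre is at ~(245,167) in the left panel, px (333.5,190), against a predicted (333.2,189.1). The stack is complete, so I'm handing it in.

```bash
python3 -c "
from workcell import env
print(env.hand_in())"
```

```text
the job is handed in; nothing more can be done
None
```

The blotting press is stacked in order (bridge, block, frame, cover, weight), each piece looking flat and centred in the last pictures, and I handed it in at about 47 s; the hand-in returned no verdict.

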